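Hold a sample tube up to the barcode reader

TASK

Draw the one tall sample tube up out of the wire rack and hold it in the air in front of the barcode reader so that it can be scanned: label centred on the reader's window about 10 cm out, facing it squarely, with the tube leaning parallel to the reader's tilted front, cap upward. Keep the tube cap-up throughout, do not knock the reader, and leave the short tubes and the specimen jar where they are. Finish still holding the tube there, motionless, in the gripper; it is not put down.

Things in the scene. Friction and masses are not known exactly. Their poses are not given: they have to be found in the camera images.
- tall_tube: The tall tube: round, 106 mm overall, 16 mm diameter; plastic cap 19 mm diameter, from 86 to 106 mm above its foot; 15-30 g. Starts upright in a rack cell, foot 4 mm above the bench: its cap top (110 mm up) stands 25 mm above those of the short tubes, otherwise alike. No other tube within 60 mm. Origin: centre of the foot; z along the tube to the cap; +x out through the middle of its label.
- label_mid (a point): Middle of the tall tube's white barcode label, on the tube's surface: 56 mm above the foot, 8.5 mm out along the tube's +x; axes as the tube's. The label covers that half of the girth, 34 to 78 mm above the foot; the other half is bare, dark red-brown. At the start it points away from the robot, within 70 degrees either side of world +x.
- reader_window (a point): Centre of the reader's dark window (54 x 36 mm) in the front of its grey head (80 wide, 66 tall, 62 mm deep), 200 to 290 mm above the bench. It looks along its own -x: towards the left side of the bench (+y) and down by 15 to 35 degrees, different each time; z runs up the head's front, y across it. A tube held as asked has its x, y, z axes parallel to these, its label facing the window.
- reader: Hands-free barcode reader fixed to the bench: round foot 136 mm in diameter, column 16 mm in diameter and 385 mm tall; a clamp on the column carries the head between two side plates (100 mm over all), window about 105 mm in front of the column. Clamp and pivot are stiff and stay as set unless knocked. Origin: centre of the foot, on the bench; it faces its -x.
- rack: Steel wire tube rack fixed to the bench, 4 x 8 square cells of 21 mm pitch, 84 mm along its x, 168 mm along its y, top grid 55 mm above the bench; tubes stand in it with about 1 mm play each side, on a base 4 mm up. Origin: centre of its underside.
- short_tube_a: Short tube, 81 mm overall, else like the tall one; stands upright in the same rack, cap top 85 mm above the bench. Stays there. Origin: centre of its foot.
- short_tube_b: The other short tube, the same as the first. Stays in the rack. Origin: centre of its foot.
- specimen_jar: Loose capped specimen jar, 58 mm in diameter, 75 mm tall, standing on the bench near the robot; stays there. Origin: centre of its underside.
- foam_tray: White foam tray 100 x 170 mm, 32 mm high, with small pale vials standing up to 54 mm above the bench; fixed, beyond the rack. Origin: centre of its underside.

How it is judged:
On the way:
1. the tall tube has been drawn up out of the rack in the gripper, its foot above the rack's top (height (world z) of tall_tube above 0.06 m and contact force between the fingers and tall_tube above 0.5 N), for 0.1 s.
At the end, for the whole second after the job is handed in: Gripper holds the tall tube still in the air, touching no rack or reader; label middle 7-13 cm out from the window, within 2 cm of its axis; tube parallel to its front within 0.2 rad, cap up, label facing it within 0.35 rad; reader moved < 1 cm, short tubes < 2 cm, jar < 3 cm (all of step 1 and x of label_mid in the frame of reader_window between -0.13 and -0.07 m and y of label_mid in the frame of reader_window between -0.02 and 0.02 m and z of label_mid in the frame of reader_window between -0.02 and 0.02 m and angle between the z axis of tall_tube and the z axis of reader_window, either way round below 0.2 rad and angle between the x axis of tall_tube and the x axis of reader_window, either way round below 0.35 rad and x of reader_window in the frame of tall_tube above 0.03 m and angle between tall_tube's own z axis and vertical below 1 rad and contact force between tall_tube and rack below 0.05 N and contact force between tall_tube and reader below 0.05 N and linear speed of tall_tube below 0.02 m/s and angular speed of tall_tube below 0.2 rad/s and distance of reader_window from where it was at the start of the episode below 0.01 m and distance of each of short_tube_a, short_tube_b from where it was at the start of the episode below 0.02 m and distance of specimen_jar from where it was at the start of the episode below 0.03 m); the arm keeps its last pose, push and grip.
It fails at once if a short tube or the specimen jar is disturbed (moved over 2 cm, jar 3 cm) (distance of any of short_tube_a, short_tube_b from where it was at the start of the episode above 0.02 m or distance of specimen_jar from where it was at the start of the episode above 0.03 m).
It fails at once if the reader is knocked (contact over 2 N, or its window shifted over 1 cm) (contact force between reader and anything else above 2 N or distance of reader_window from where it was at the start of the episode above 0.01 m).
It fails at once if the tall tube is tipped more than 70 degrees from upright (angle between tall_tube's own z axis and vertical above 1.22 rad).
It also fails if it takes over 38 s, if anything falls off the work surface, if the arm or the gripper's body presses on something with over 40 N, if the wrist force passes 120 N, or if a joint passes its speed limit or range.

ROBOT

A 7-joint arm with a two-finger parallel gripper is mounted at the origin on the work surface. World frame = base frame: x ahead of the robot, y to its left, z up, the work surface at z = 0. Lengths are in m, angles in rad, forces in N, time in s.
With the tool pointing down it reaches from about 0.4 to 0.85 m from the base axis. Payload 6.9 kg.
Tool frame: the origin (TCP) lies midway between the tips of the shut fingers; the grasp point (between the pads) lies behind it (ctrl.pinch_z is the z of the grasp point in the tool frame, in m); z points along the fingers, y is the line along which they close (so a half turn about z gives the same grasp; the last joint's range is limited). The gripper opens to 85 mm and grips with 20 to 120 N. Pads are 22 mm wide; open, the fingers measure 114 mm over their backs; the gripper's body (76 mm by 85 mm) begins 54 mm behind the grasp point. The pads swing forward as they close: fully open they stand 13 mm farther back than shut.
Start: joints at [-1.002, 0.507, -0.238, 1.5, 0.126, 1.149, -0.155], TCP at [0.28, 0.559, 0.231] pointing down, gripper open.
Joint ranges: [-3.08, 3.08], [-0.24, 2.05], [-1.43, 1.35], [0, 2.5], [-1.52, 4.66], [0.17, 1.96], [-2.89, 2.89]. Speed limits (rad/s): [2.39, 2.39, 3.14, 3.14, 3.14, 3.14, 3.14].

INTERFACE

Orientations are given as a unit quaternion [w, x, y, z].
In Python, from station import ctrl, get_state, vision, ticket, models gives the robot as it stands. Calls block until the motion is done:
- ctrl.movep(position, orientation): joint-space move of the TCP to a pose.
- ctrl.movel(position, frame=None, max_speed=0.15): straight line of the TCP; frame=None keeps the orientation; max_speed is the mean speed in m/s.
- ctrl.set_joints(angles): joint-space move.
- ctrl.ungrasp() and ctrl.close_gripper(force=None): open the fingers fully, or close them until they stop; force is the grip in N (None keeps the last).
- ctrl.pause(seconds).
- ctrl.ik(position, orientation): joint angles nearest the present ones, or None.
- get_state(): the state.
- vision.grab_frame(name): name is "side" or "top"; returns (picture, depth): 400x640x3 uint8, blue, green, red; 400x640 float32, m along the optical axis (not along the pixel's ray), 0 where there is no reading.
- vision.camera_info(name): a dict with "mtx" (3x3 intrinsics, pixels), "R" (3x3) and "t" (3): a world point X has camera coordinates R X + t. Camera axes: x right, y down, z forward; pixel columns grow to the right and rows downward; lengths in m; the calibration is good to about 2 mm. A picture is of the moment at which its call begins. camera_info takes no time and is no camera call.
A pose or a line that the arm cannot do raises ctrl.Unreachable and nothing moves.
- ticket.close_job(): hands the job in; it is judged then, once.
Trained networks look in the newest picture that a camera, given by its name, has taken for a name from the list of things; names that differ only in an ending like _2 or _b are one class to them, and where a whole thing is asked for, a point or a joint stands for the part that bears it (a point fixed in the world has none). Each returns a list of dicts, best first, with "p" (0 to 1); they miss things now and then, are a little off and sometimes report something else, mostly with a low value. They report only what shows in the picture. A call takes as long as a camera call.
- models.recognise(camera, target): "point" ([column, row] in pixels, amid what is visible of it).
- models.masks_of(camera, target): "mask" (400x640 bool, what is visible of it) and "point" ([column, row] in pixels, amid what is visible of it).
The state is a dict: "time": time; "qpos": joint angles; "qd": joint speeds; "tau": joint torques, N m; "tcp_pos": TCP position; "eef_rot": TCP orientation; "contact_force": force on the tool from outside, world axes, zero at the start; "wrist_torque": the same for the moment, N m; "width": finger opening in m; "gripper_force": force on a finger pad.
Only numpy, scipy, OpenCV 4.12 (cv2) and the standard library are available. Lean on these libraries where they do the work, as an engineer would, in place of code of your own. Each camera call takes 0.05 s, during which the arm holds its last target. There are 200 camera calls.

## Working session

There is one attempt and no reset: what is moved stays moved. The work goes in short steps, each a Python script; the robot and the scene stay as the last script left them, time stands still between calls to the robot, and variables do not carry over. Pictures are saved under pics/ and viewed, at most 10 in all, crops included, and the job is handed in when it is done.

```bash
mkdir -p pics
cat > h.py <<'E'
import numpy as np, cv2
from station import ctrl, get_state, vision, ticket, models
def cloud(cam, depth):
    c=vision.camera_info(cam); K=np.array(c["mtx"]);R=np.array(c["R"]);t=np.array(c["t"]).ravel()
    v,u=np.mgrid[:400,:640]
    P=np.stack([(u-K[0,2])/K[0,0]*depth,(v-K[1,2])/K[1,1]*depth,depth],-1)
    W=(P-t)@R
    W[depth<=0]=np.nan
    return W
E
python3 - <<'E'
from h import *
for cam in ("side","top"):
    im,d=vision.grab_frame(cam); cv2.imwrite(f"pics/{cam}0.png",im); np.savez(f"{cam}0.npz",im=im,d=d)
    W=cloud(cam,d); c=vision.camera_info(cam); print(cam,"campos",(-np.array(c["R"]).T@np.array(c["t"]).ravel()).round(3), "fx",c["mtx"][0][0])
    for t in ("tall_tube","label_mid","reader_window","reader","rack","short_tube_a","specimen_jar"):
        for r in models.masks_of(cam,t)[:3]:
            m=r["mask"]; w=W[m]; w=w[~np.isnan(w[:,0])]
            if len(w): print(cam,t,round(r["p"],2),np.round(r["point"]),m.sum(),"med",np.median(w,0).round(3),"lo",np.percentile(w,3,0).round(3),"hi",np.percentile(w,97,0).round(3))
print(get_state()["time"],ctrl.pinch_z)
E
```

```text
side campos [ 0.263 -0.718  0.639] fx 374.0782183158862
side tall_tube 0.44 [255. 187.] 137 med [0.504 0.25  0.071] lo [0.496 0.22  0.028] hi [0.512 0.258 0.111]
side reader_window 0.91 [429. 210.] 1958 med [ 0.649 -0.323  0.3  ] lo [ 0.624 -0.34   0.251] hi [ 0.706 -0.276  0.319]
side reader_window 0.62 [255. 189.] 167 med [0.504 0.251 0.07 ] lo [0.495 0.215 0.002] hi [0.517 0.305 0.111]
side reader 0.75 [452. 259.] 8412 med [ 0.67  -0.377  0.202] lo [ 0.62  -0.436  0.002] hi [ 0.74  -0.279  0.359]
side rack 0.79 [270. 215.] 737 med [0.52  0.171 0.006] lo [0.483 0.098 0.003] hi [0.579 0.268 0.056]
side short_tube_a 0.65 [284. 213.] 127 med [0.538 0.108 0.061] lo [0.531 0.103 0.011] hi [0.545 0.115 0.086]
side specimen_jar 0.57 [261. 252.] 736 med [ 0.436 -0.011  0.051] lo [ 0.413 -0.021  0.007] hi [0.463 0.025 0.077]
top campos [ 0.451 -0.025  1.215] fx 379.68926386688076
top tall_tube 0.61 [227. 233.] 64 med [0.505 0.251 0.099] lo [0.499 0.246 0.021] hi [0.514 0.263 0.114]
top label_mid 0.48 [225. 232.] 54 med [0.506 0.251 0.109] lo [0.499 0.247 0.056] hi [0.514 0.263 0.114]
top reader_window 0.7 [430. 160.] 951 med [ 0.663 -0.296  0.309] lo [ 0.628 -0.333  0.274] hi [ 0.704 -0.267  0.32 ]
top reader 0.73 [436. 164.] 2441 med [ 0.665 -0.339  0.296] lo [ 0.622 -0.43   0.011] hi [ 0.716 -0.27   0.353]
top rack 0.69 [252. 224.] 1379 med [0.533 0.188 0.007] lo [ 0.486  0.106 -0.001] hi [0.581 0.264 0.058]
top short_tube_a 0.53 [251. 220.] 64 med [0.546 0.177 0.082] lo [0.536 0.167 0.006] hi [0.558 0.199 0.089]
top short_tube_a 0.37 [272. 220.] 24 med [0.539 0.111 0.086] lo [0.533 0.106 0.08 ] hi [0.545 0.119 0.088]
top specimen_jar 0.81 [312. 252.] 283 med [0.442 0.007 0.074] lo [ 0.418 -0.017  0.043] hi [0.466 0.031 0.079]
0.8 -0.0187
```

Run:
```python
from h import *
s=np.load("side0.npz")["im"];t=np.load("top0.npz")["im"]
a=cv2.resize(s[140:310,225:525],None,fx=2.6,fy=2.6,interpolation=2)[:300*2]
cv2.imwrite("pics/a.png",a)
b=cv2.resize(t[120:290,200:480],None,fx=2.8,fy=2.8,interpolation=2)
cv2.imwrite("pics/b.png",b)
```

```text
(no output)
```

View pics/a.png

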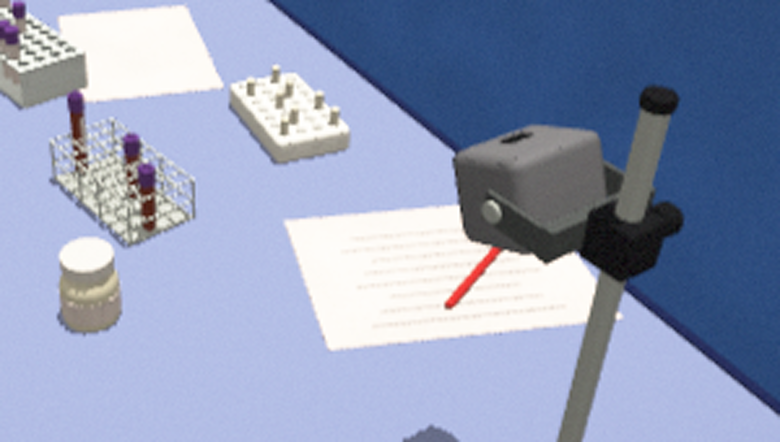

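View pics/b.png

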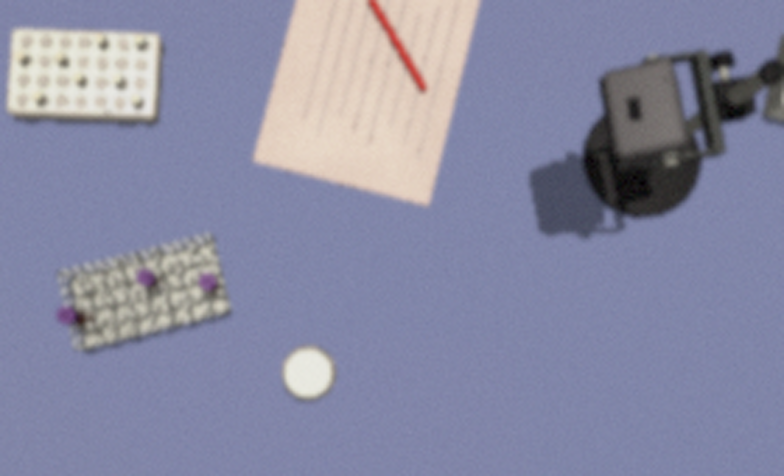

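```bash
cat > fit.py <<'E'
from h import *
pts={}
for cam in ("top","side"):
    W=cloud(cam,np.load(f"{cam}0.npz")["d"]).reshape(-1,3)
    m=(abs(W[:,0]-.67)<.14)&(W[:,1]<-.2)&(W[:,1]>-.56)&(W[:,2]>.02)
    pts[cam]=W[m]
# column: side+top points, vertical, z .06-.17 and above head
S=np.vstack(list(pts.values()))
c=S[(S[:,2]>.05)&(S[:,2]<.19)]; c2=S[S[:,2]>.35]
print("col low",len(c),np.median(c,0).round(4),c.std(0).round(4)," high",len(c2),np.median(c2,0).round(4),c2[:,2].max())
rng=np.random.default_rng(0)
for name,P in (("top",pts["top"]),("side",pts["side"])):
    P=P[(P[:,2]>.19)&(P[:,1]>-.37)]
    for k in range(3):
        best=None
        for _ in range(1500):
            a=P[rng.choice(len(P),3,False)]; n=np.cross(a[1]-a[0],a[2]-a[0]); l=np.linalg.norm(n)
            if l<1e-5: continue
            n/=l; i=abs((P-a[0])@n)<.0025
            if best is None or i.sum()>best.sum(): best=i
        Q=P[best]; ce=Q.mean(0); n=np.linalg.svd(Q-ce)[2][2]; n*=np.sign(n[2])
        i=abs((P-ce)@n)<.003; Q=P[i]; ce=Q.mean(0); n=np.linalg.svd(Q-ce)[2][2]; n*=np.sign(n[2])
        h=np.array([0,0,1.])-n[2]*n; e1=h/np.linalg.norm(h); e2=np.cross(n,e1)
        uv=np.c_[(Q-ce)@e1,(Q-ce)@e2].astype(np.float32)
        r=cv2.minAreaRect(uv); 
        print(name,k,i.sum(),"n",n.round(3),"c",ce.round(4),"rms",((Q-ce)@n).std().round(4),"rect",np.round(r[1],3))
        if n[2]>.6:
            bx=cv2.boxPoints(r); print("  corners",(ce+bx[:,:1]*e1+bx[:,1:]*e2).round(4).tolist(), "tilt",np.degrees(np.arccos(n[2])).round(1),"az",np.degrees(np.arctan2(n[1],n[0])).round(1))
        P=P[~i]
E
python3 fit.py
```

```text
col low 1436 [ 0.7351 -0.5397  0.0585] [0.0453 0.0797 0.0408]  high 416 [ 0.6732 -0.3827  0.3763] 0.38883763190894766
top 0 688 n [-0.046  0.362  0.931] c [ 0.6666 -0.2952  0.3108] rms 0.0015 rect [0.077 0.061]
  corners [[0.6265, -0.2693, 0.2988], [0.6315, -0.3259, 0.321], [0.7082, -0.3188, 0.322], [0.7033, -0.2622, 0.2998]] tilt 21.4 az 97.2
top 1 283 n [0.009 0.023 1.   ] c [ 0.6709 -0.3351  0.2964] rms 0.0014 rect [0.11  0.094]
  corners [[0.7097, -0.2595, 0.2943], [0.6167, -0.2711, 0.2954], [0.6303, -0.3806, 0.2978], [0.7234, -0.369, 0.2967]] tilt 1.4 az 68.2
top 2 102 n [-0.123  0.984  0.131] c [ 0.6744 -0.3559  0.2861] rms 0.0011 rect [0.085 0.116]
side 0 938 n [ 0.108 -0.909  0.402] c [ 0.6688 -0.331   0.3002] rms 0.0011 rect [0.049 0.094]
side 1 685 n [1.    0.01  0.002] c [ 0.6282 -0.3178  0.2841] rms 0.0015 rect [0.094 0.062]
side 2 370 n [-0.058  0.342  0.938] c [ 0.6617 -0.2999  0.3126] rms 0.0008 rect [0.075 0.05 ]
  corners [[0.6278, -0.2765, 0.3019], [0.6314, -0.3235, 0.3193], [0.7064, -0.3168, 0.3216], [0.7027, -0.2698, 0.3042]] tilt 20.3 az 99.7
```

```bash
cat >> h.py <<'E'
from scipy.spatial.transform import Rotation as Ro
def q(R): return np.roll(Ro.from_matrix(R).as_quat(),1)
def rz(a): return Ro.from_euler('z',a,degrees=True).as_matrix()
def down(a):
    z=np.array([0,0,-1.]); y=rz(a)[:,0]; return np.c_[np.cross(y,z),y,z]
TILT,AZ=np.radians(22),np.radians(96.7)
L=np.array([np.cos(TILT)*np.cos(AZ),np.cos(TILT)*np.sin(AZ),-np.sin(TILT)])
ZW=np.array([np.sin(TILT)*np.cos(AZ),np.sin(TILT)*np.sin(AZ),np.cos(TILT)])
RT=np.c_[-L,np.cross(ZW,-L),ZW]          # wanted tube axes
WIN=np.array([.6649,-.2658,.2993])-.033*ZW
PZ=ctrl.pinch_z
def final(a,phi,hg=.095,out=.10):
    """tool pose for grasp at hg above the foot, tool yaw a, label azimuth phi"""
    Rf=RT@rz(-phi)@down(a)
    g=WIN+(out+.0085)*L+(hg-.056)*ZW      # grasp point on tube axis
    return g-Rf[:,2]*PZ, Rf
E
python3 - <<'E'
from h import *
for cam in ("top","side"):
    W=cloud(cam,np.load(f"{cam}0.npz")["d"]).reshape(-1,3)
    m=(np.hypot(W[:,0]-.506,W[:,1]-.253)<.025)&(W[:,2]>.09)
    t=m&(W[:,2]>.105); print(cam,m.sum(),t.sum(),W[t].mean(0).round(4),W[m].min(0).round(4),W[m].max(0).round(4))
im=np.load("side0.npz")["im"]
for r in range(176,204): print(r,[tuple(x) for x in im[r,249:262].tolist()] if r%4==0 else '')
for a in range(-180,180,15):
    g=ctrl.ik([.506,.253,.1],q(down(a)))
    ok=[phi if ctrl.ik(*(lambda p,R:(p,q(R)))(*final(a,phi))) is not None else None for phi in range(-70,71,20)]
    print(a,None if g is None else np.round(g,2),ok)
print(L,ZW,WIN,get_state()["time"])
E
```

```text
top 41 34 [0.5063 0.2556 0.1103] [0.4971 0.2464 0.0928] [0.5141 0.2647 0.1147]
side 51 23 [0.5046 0.2531 0.1098] [0.4962 0.2445 0.0904] [0.5143 0.2627 0.1127]
176 [(138, 133, 131), (151, 128, 134), (149, 87, 127), (115, 59, 93), (127, 60, 102), (123, 59, 100), (147, 69, 118), (179, 132, 171), (238, 243, 250), (246, 251, 254), (246, 251, 254), (246, 250, 254), (247, 251, 254)]
177 
178 
179 
180 [(229, 190, 179), (221, 176, 169), (113, 73, 90), (82, 41, 67), (85, 44, 69), (82, 39, 67), (84, 43, 69), (103, 65, 83), (175, 133, 134), (230, 191, 180), (230, 192, 180), (230, 191, 180), (230, 191, 181)]
181 
182 
183 
184 [(231, 189, 180), (230, 192, 181), (221, 179, 171), (29, 41, 84), (29, 37, 79), (30, 39, 79), (30, 37, 81), (61, 61, 89), (157, 136, 144), (230, 191, 180), (231, 192, 181), (231, 193, 182), (229, 190, 178)]
185 
186 
187 
188 [(228, 189, 177), (229, 188, 177), (223, 183, 174), (123, 108, 125), (26, 33, 78), (30, 40, 82), (58, 66, 98), (118, 128, 142), (152, 152, 159), (230, 209, 201), (225, 201, 192), (201, 176, 169), (205, 188, 182)]
189 
190 
191 
192 [(199, 173, 166), (
[... 2126 characters left out ...]
 0.56 -0.24  1.83  0.18  0.77  0.63] [-70, -50, -30, -10, 10, 30, 50, 70]
90 [-0.32  0.56 -0.29  1.83  0.22  0.78  0.85] [-70, -50, -30, -10, 10, 30, 50, 70]
105 [-0.28  0.57 -0.35  1.83  0.26  0.79  1.07] [-70, -50, -30, -10, 10, 30, 50, 70]
120 [-0.24  0.57 -0.41  1.83  0.31  0.8   1.28] [-70, -50, -30, -10, 10, 30, 50, 70]
135 [-0.2   0.58 -0.48  1.83  0.36  0.82  1.5 ] [-70, -50, -30, -10, 10, 30, 50, 70]
150 [-0.15  0.6  -0.55  1.83  0.41  0.83  1.71] [-70, -50, -30, -10, 10, 30, 50, 70]
165 [-0.11  0.61 -0.62  1.83  0.46  0.85  1.92] [-70, -50, -30, -10, 10, 30, 50, 70]
[-0.10817522  0.92085179 -0.37460659] [-0.04370563  0.37204827  0.92718385] [ 0.66634229 -0.27807759  0.26870293] 0.8
```

Run:
```python
from h import *
a=60; x,y=.5055,.2543; zt=.099+PZ
ctrl.movep([x,y,zt+.11],q(down(a)))
ctrl.movel([x,y,zt],max_speed=.12)
ctrl.close_gripper(force=50)
s=get_state(); print(s["time"],s["width"],s["gripper_force"],s["tcp_pos"],s["contact_force"])
ctrl.movel([x,y,zt+.14],max_speed=.12)
# staging pose: tube upright, nearer the side camera, label (guess phi=10) ~90 deg from camera
p=np.array([.5,-.02,.33])
rot=-100
ctrl.movep(p,q(rz(rot)@down(a)))
s=get_state(); print(s["time"],s["width"],s["gripper_force"],s["tcp_pos"])
im,d=vision.grab_frame("side"); np.savez("side1.npz",im=im,d=d)
c=vision.camera_info("side");K=np.array(c["mtx"]);g=s["tcp_pos"]-np.array([0,0,.08-.0187+.0187])
X=c["R"]@np.array([p[0],p[1],p[2]-PZ-.04-.0])+np.array(c["t"]).ravel(); u=K@X/X[2]; print(u)
u0,v0=int(u[0]),int(u[1])
cv2.imwrite("pics/c.png",cv2.resize(im[max(v0-50,0):v0+50,u0-60:u0+60],None,fx=6,fy=6,interpolation=0))
```

```text
3.925 0.01759130666663678 48.685855865478516 [0.50575075 0.25454404 0.08054431] [-0.27699167 -0.14064853  1.89155866]
6.375 0.017276183401862093 48.75201344490051 [ 0.50001728 -0.01867714  0.32931182]
[280.41127683 150.04237797   1.        ]
```

View pics/c.png

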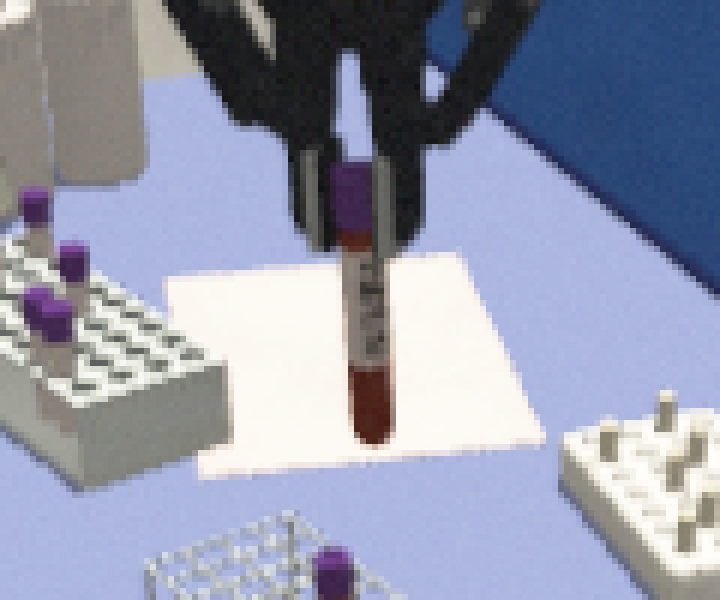

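Run:
```python
from h import *
p=np.array([.5,-.02,.33]); ims=[]
for rot in (-10,-170):
    try: ctrl.movep(p,q(rz(rot)@down(60)))
    except ctrl.Unreachable: print("unreach",rot); continue
    ctrl.pause(.3)
    im,d=vision.grab_frame("side"); s=get_state(); print(rot,s["time"],np.round(s["qpos"],2))
    cr=im[128:178,260:310]; ims.append(cv2.resize(cr,None,fx=8,fy=8,interpolation=0))
    for r in (150,154,158): print(r,im[r,275:290,:].astype(int).tolist())
cv2.imwrite("pics/d.png",np.hstack(ims))
```

```text
-10 8.1083 [-0.02  0.24  0.01  1.64 -0.    1.26  0.87]
150 [[239, 246, 251], [188, 201, 225], [27, 32, 76], [27, 36, 75], [27, 35, 76], [38, 46, 82], [78, 86, 109], [119, 127, 137], [129, 137, 147], [201, 214, 227], [243, 249, 253], [242, 249, 253], [242, 248, 253], [242, 248, 252], [240, 247, 252]]
154 [[244, 249, 253], [234, 242, 249], [26, 37, 74], [26, 35, 76], [22, 36, 75], [30, 38, 79], [65, 74, 99], [115, 122, 132], [119, 125, 136], [167, 178, 192], [242, 248, 252], [242, 248, 252], [241, 248, 252], [242, 248, 252], [242, 248, 253]]
158 [[241, 247, 252], [231, 239, 248], [76, 86, 122], [21, 32, 73], [24, 34, 75], [27, 36, 77], [49, 55, 85], [114, 122, 131], [117, 126, 135], [160, 171, 187], [242, 248, 252], [242, 248, 252], [240, 248, 252], [242, 248, 252], [242, 248, 252]]
-170 10.7167 [-0.38  0.26  0.49  1.65 -0.13  1.26 -1.78]
150 [[244, 249, 253], [238, 245, 251], [103, 109, 119], [83, 89, 96], [88, 94, 102], [119, 128, 137], [118, 125, 136], [120, 127, 138], [108, 117, 130], [119, 129, 150], [246, 250, 253], [244, 249, 253], [243, 249, 253], [243, 249, 253], [243, 249, 253]]
154 [[244, 250, 253], [239, 246, 251], [144, 153, 166], [92, 100, 107], [80, 84, 92], [121, 126, 139], [123, 131, 142], [120, 128, 138], [108, 114, 128], [99, 110, 134], [213, 225, 239], [244, 249, 253], [243, 249, 253], [245, 249, 253], [244, 249, 253]]
158 [[244, 249, 253], [237, 244, 250], [167, 178, 192], [77, 82, 90], [79, 84, 92], [112, 120, 129], [121, 129, 139], [119, 126, 138], [109, 116, 129], [95, 105, 130], [193, 207, 229], [244, 249, 253], [243, 249, 253], [243, 249, 252], [242, 249, 253]]
```

View pics/d.png

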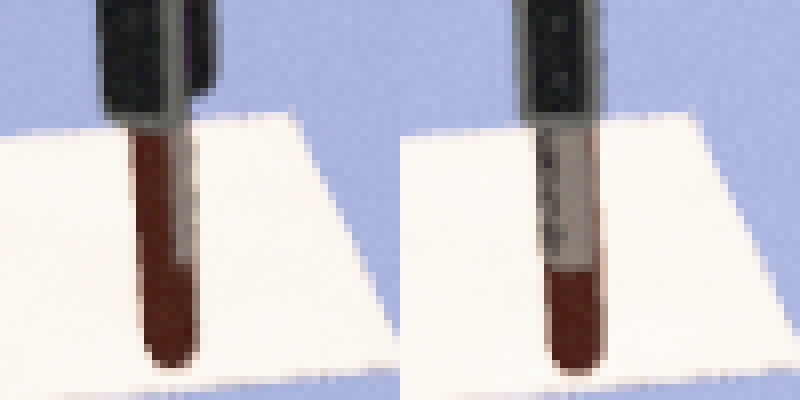

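Run:
```python
from h import *
a,phi=60,5
p,R=final(a,phi,out=.20); ctrl.movep(p,q(R))
p,R=final(a,phi); ctrl.movel(p,max_speed=.08); ctrl.pause(.4)
s=get_state(); print(s["time"],s["width"],np.round(s["qpos"],2),s["tcp_pos"],p,s["contact_force"])
for cam in ("side","top"):
    im,d=vision.grab_frame(cam); np.savez(f"{cam}2.npz",im=im,d=d)
    c=vision.camera_info(cam);u=np.array(c["mtx"])@(c["R"]@(WIN+.1*L)+np.array(c["t"]).ravel());u=u/u[2];print(cam,u)
    i=np.s_[int(u[1])-50:int(u[1])+50,int(u[0])-40:int(u[0])+90]
    cv2.imwrite(f"pics/e_{cam}.png",cv2.resize(im[i],None,fx=6,fy=6,interpolation=0))
    for r in models.masks_of(cam,"tall_tube")[:1]:
        w=cloud(cam,d)[r["mask"]]; w=w[~np.isnan(w[:,0])]; e=(w-WIN)@RT
        print(cam,r["p"],len(w),"win-frame med",np.median(e,0).round(4),np.percentile(e,5,0).round(4),np.percentile(e,95,0).round(4))
```

```text
13.525 0.017559000268872273 [-0.14  0.55  0.27  1.48  0.27  1.07 -0.53] [ 0.65371454 -0.17049965  0.24683814] [ 0.65371805 -0.17061259  0.24687995] [ 0.18466898 -0.32013259  0.22040164]
side [381.62636925 202.87812509   1.        ]
side 0.88 409 win-frame med [-0.1026 -0.0033  0.0009] [-0.1111 -0.0079 -0.0497] [-0.0997  0.005   0.0476]
top [379.95512315 169.680809     1.        ]
```

View pics/e_side.png

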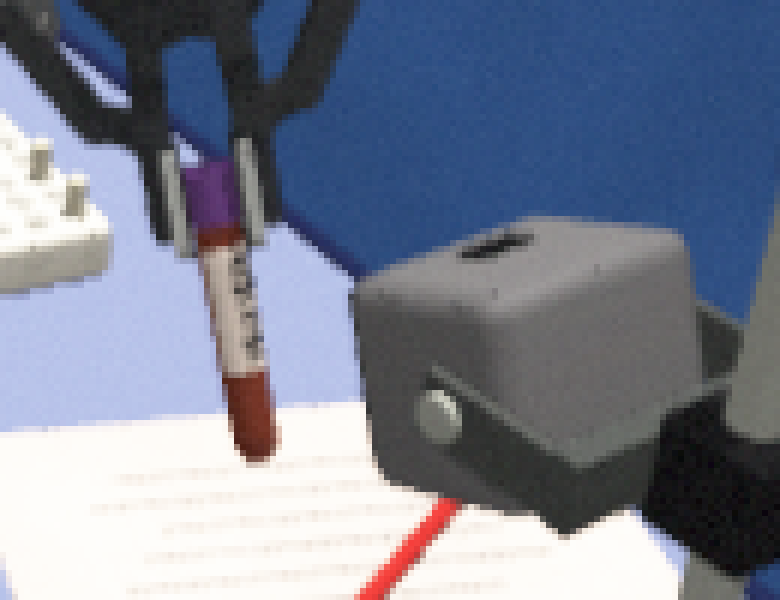

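View pics/e_top.png

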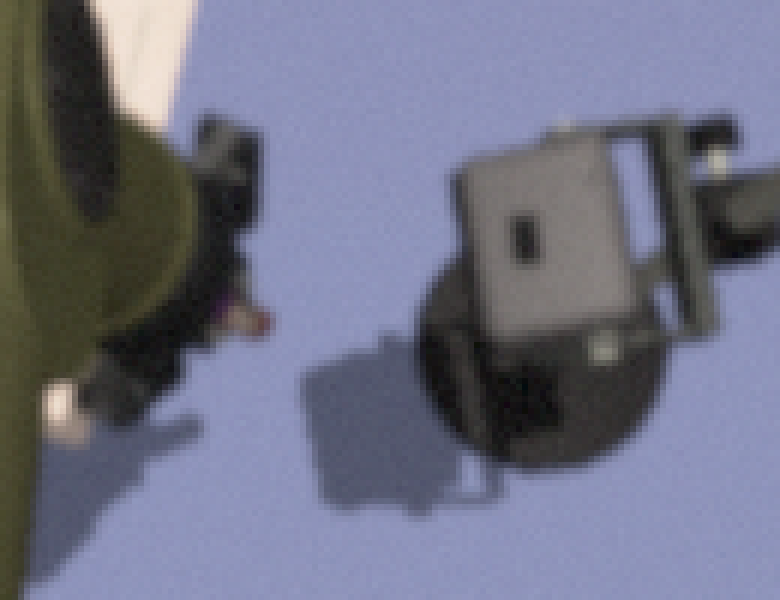

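Run:
```python
from h import *
z=np.load("side2.npz"); W=cloud("side",z["d"]); c=vision.camera_info("side")
def pr(X): u=np.array(c["mtx"])@(c["R"]@X+np.array(c["t"]).ravel()); return u[:2]/u[2]
f=WIN+.1085*L; a=pr(f-.05*ZW);b=pr(f+.02*ZW); print("expected tube slope",(a-b)[0]/(a-b)[1])
e=WIN-.04*RT[:,1]
for e in (WIN-.04*RT[:,1],WIN+.04*RT[:,1]):
    a=pr(e-.03*ZW);b=pr(e+.03*ZW); print("front edge",(a,b),(a-b)[0]/(a-b)[1])
r=models.masks_of("side","tall_tube")[0]; w=W[r["mask"]]; w=w[~np.isnan(w[:,0])]; e=(w-WIN)@RT
e=e[(abs(e[:,0]+.105)<.015)&(abs(e[:,1])<.015)&(e[:,2]<.025)]
print(len(e),np.polyfit(e[:,2],e[:,0],1),np.polyfit(e[:,2],e[:,1],1))
vs=np.argwhere(r["mask"]); c0=[(v,vs[vs[:,0]==v,1].mean()) for v in np.unique(vs[:,0])]
print([ (int(v),round(float(u),1)) for v,u in c0][::4])
```

```text
expected tube slope 0.16080551312562053
front edge (array([402.44712399, 231.30068017]), array([397.60832098, 198.96693247])) 0.14965178339722693
front edge (array([434.67004284, 218.21874353]), array([430.66479475, 187.29693068])) 0.12952824308918295
294 [ 0.00329511 -0.10351239] [-0.01764854 -0.00256666]
[(178, 376.5), (182, 376.0), (186, 376.5), (190, 377.5), (194, 378.0), (198, 379.0), (202, 379.5), (206, 380.0), (210, 380.5), (214, 381.5), (218, 382.5), (222, 382.5), (226, 383.5)]
```

```bash
python3 -c "
from h import *
s=get_state();print(s['time'],s['gripper_force'],np.abs(s['qd']).max());print(ticket.close_job())"
```

```text
13.775 48.71626317501068 0.0014757886776262752
the job is handed in; nothing more can be done
None
```

I drew the tall tube out of the rack and handed the job in at 13.8 s, with the gripper holding it still about 10 cm from the reader's window: by camera it is parallel to the reader's front, label towards the window and cap up. The judge's verdict was not shown.

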